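# Dryer off, gather the adapters in the basket's pick-out corner

### The arm

A 6-joint arm with a two-finger parallel gripper is mounted at the origin on the work surface. World frame = base frame: x ahead of the robot, y to its left, z up, the work surface at z = 0. Lengths are in mm, angles in rad, forces in N, time in s.
With the tool pointing down it reaches from about 300 to 775 mm from the base axis. Payload 14.6 kg.
Tool frame: the origin (TCP) lies at the very end of the fingers, on their centre line; the grasp point (between the pads) lies 19 mm behind it; z points along the fingers, y is the line along which they close (so a half turn about z gives the same grasp; the last joint's range is limited). The gripper opens to 94 mm and grips with 3 to 60 N. Pads are 16 mm wide; open, the fingers measure 119 mm over their backs; the gripper's body (75 mm by 177 mm) begins 78 mm behind the grasp point.
Start: joints at [1.116, 0.3, 1.521, -0, 1.321, -0.067], TCP at [207.98, 509.149, 181.046] pointing down, gripper open.
Joint ranges: [-3.03, 3.03], [-0.79, 2.21], [0.23, 2.52], [-1.04, 4.18], [0, 3.07], [-2.55, 2.55]. Speed limits (rad/s): [2.22, 2.22, 2.57, 3.14, 3.14, 3.14].

### API

Orientations are given as [roll, pitch, yaw] about the fixed x, y, z axes, in that order (R = Rz(yaw) Ry(pitch) Rx(roll)).
In Python, from cell import manip gives the robot as it stands.
- The arm moves only by the tool servo_tool, never from a script. Its argument "motion" is a list that holds one entry, the list of rows, each a list of 7 numbers: the shift along the world's x, y, z as a fraction of full scale, then the turn, a rotation vector about the world's x, y, z as a fraction of full scale, then the closure, from 0 (fully open) to 1 (shut). In form: [[[x, y, z, rx, ry, rz, gripper], ...]]. A call has 1 to 10 rows; each row is the pose to reach, as a shift and turn from the pose commanded when the call began, turning the shorter way round; what a row does not reach only later rows make up. Full scale, the value 1, is 0.5 m for a shift and pi rad for a turn. A row lasts 1/10 s, in which the tool goes at most 50 mm and 8.59 degrees, less where a joint would pass 70% of its speed; a pose out of reach is approached as far as the arm can. A call with a number of a shift or a turn outside -1 to 1 is refused whole. A call with a gripper value outside its range is refused whole. The fingers move at their own pace and stop on an object; "newtons" is the grip in N (left out, the last holds). Time passes only in rows, so rows that repeat a pose let the fingers close. It gives the time, the measured TCP pose, the force, the opening and the grip force at its end, in the units of the state.
- manip.read_state(): the state, without advancing time (a new reading comes with each control period).
- manip.camera(name): name is "scene" or "side" or "wrist"; returns a dict with "frame" (384x512x3 uint8, red, green, blue), "range_z" (384x512 float32, mm along the optical axis (not along the pixel's ray), 0 where there is no reading), "vfov" (degrees; the focal length in pixels is half the picture's height over the tangent of half this angle, whatever the lens; pixels are square), "cx", "cy" (the principal point, pixels), "k1" (the pictures are not rectified: a ray, as slopes to the right and down, at radius r is drawn at 1 + k1 r^2 times it, then the intrinsics apply), "cam_to_world" (4x4, takes a point from camera to world coordinates). Camera axes: x right, y down, z forward; pixel columns grow to the right and rows downward; lengths in mm; the calibration is good to about 2 mm. A picture is of the moment at which its call begins.
- manip.sign_off(): hands the job in; it is judged then, once.
The state is a dict: "clock": time; "joints": joint angles; "qd": joint speeds; "effort": joint torques, N m; "eef_pos": TCP position; "eef_rot": TCP orientation; "wrist_force": force on the tool from outside, world axes, zero at the start; "moment": the same for the moment, N m; "finger_gap": finger opening in mm; "finger_force": force on a finger pad.
Only numpy, scipy, OpenCV 4.12 (cv2) and the standard library are available. Lean on these libraries where they do the work, as an engineer would, in place of code of your own. Each camera call takes 0.05 s, during which the arm holds its last target. There are 200 camera calls.

### The job

The cleaned pressure adapters in the steel basket are dry: turn the dryer's rotary switch to off, and only then lift the basket by its handle, clear above the dryer, and tip it until all five adapters have slid into its cut-off corner. Finish while still holding it there, lifted, tipped and still, with the adapters lying in that corner for me to pick out. Do not touch the clean adapters with the gripper, and leave the pump, the dial gauge and the spanner where they are.

Things in the scene. Friction and masses are not known exactly. Their poses are not given: they have to be found in the camera images.
- dryer: Bench air dryer, fixed: a grey sheet-steel box 260 mm (x) by 440 mm (y) by 72 mm high. Origin: centre of its underside, on the bench. Its top is level at 72 mm: a steel grille over y from -82 to +220 mm, and a plain control deck over y from -220 to -82 mm that carries the rotary switch.
- switch (a joint): The dryer's black rotary switch, turning about a vertical axis at (20, -155) mm in the dryer's frame. 0 rad = off: its bar lies along the dryer's x axis. 1.047 rad (60 degrees) = on: turned clockwise from there, seen from above. It starts on; switching off is an anticlockwise turn of 60 degrees. Over-centre detents: it snaps to the nearer end; about 0.12 N m starts it moving.
- switch_grip (a point): Point to grip on the switch: on its turning axis, 25 mm above the deck (97 mm above the bench). The bar is 56 mm long, 14 mm thick and 28 mm high (from 8 to 36 mm above the deck). The point's x axis runs along the bar, towards its white-marked end, and turns with it; z up. A round boss of 40 mm diameter below the bar ends 8 mm above the deck.
- basket: Loose steel drying basket on the grille, 0.25 to 0.5 kg, five loose adapters in it. Tray 170 mm (x) by 240 mm (y), walls 45 mm high, floor and walls 4 mm. Origin: centre of its underside; z up. The corner at -x, +y is cut off at 45 degrees (45 mm along each side), its wall only 30 mm high. A flat strap handle stands on the middles of the long walls (x = -85, +85 mm) and crosses the tray at 137 mm.
- basket_grip (a point): Centre of the black grip on the basket's handle, 125 mm above the basket's underside, over the tray's middle. The grip is 90 mm long along the basket's x, 22 mm wide along y and 24 mm high. Same axes as the basket.
- basket_corner (a point): Point in the basket's cut-off corner: on the tray floor, 4 mm above the underside, at the middle of the foot of the cut corner's wall, inside; (-60, +95) mm in the basket's frame, same axes.
- adapter0: Loose cleaned pressure adapter, brass, 25 g: a hexagonal foot 24 mm across its corners and 9 mm high with a 15 mm round stub up to 16 mm, standing on its hexagon in the basket. Origin: centre of its underside. Smooth: adapters start to slide at 9 to 14 degrees of tilt; to run along a wall, with the basket tipped straight over the cut corner, they need up to 26.
- adapter1: Loose cleaned pressure adapter, brass, 25 g: a hexagonal foot 24 mm across its corners and 9 mm high with a 15 mm round stub up to 16 mm, standing on its hexagon in the basket. Origin: centre of its underside.
- adapter2: Loose cleaned pressure adapter, brass, 25 g: a hexagonal foot 24 mm across its corners and 9 mm high with a 15 mm round stub up to 16 mm, standing on its hexagon in the basket. Origin: centre of its underside.
- adapter3: Loose cleaned pressure adapter, brass, 25 g: a hexagonal foot 24 mm across its corners and 9 mm high with a 15 mm round stub up to 16 mm, standing on its hexagon in the basket. Origin: centre of its underside.
- adapter4: Loose cleaned pressure adapter, brass, 25 g: a hexagonal foot 24 mm across its corners and 9 mm high with a 15 mm round stub up to 16 mm, standing on its hexagon in the basket. Origin: centre of its underside.
- pump: Bystander: hand test pump of aluminium with a lever and a black digital gauge, 370 mm long along x (from -260 to +110 mm), 115 mm wide, 225 mm high. Origin under its column, on the bench.
- dial_gauge: Bystander: dial gauge lying face up, 80 mm in diameter, 34 mm high, with a brass stem of 30 mm to its -x. Origin: centre of its underside.
- spanner: Bystander: steel spanner lying flat along its x axis, about 200 mm long.

How it is judged (in metres and radians):
On the way, in this order (a step that is already met when the one before it is completed fails the run):
1. the switch stands at off, the basket still on the grille (value of joint switch below 0.15 rad and distance of basket from where it was at the start of the episode below 0.03 m), for 0.2 s.
2. the basket is lifted clear of the dryer in the gripper (value of joint switch below 0.15 rad and height (world z) of each of basket_corner, basket above 0.09 m and contact force between basket and dryer below 0.2 N and contact force between basket and the fingers above 2 N), for 0.2 s.
At the end, for the whole second after the job is handed in: Switch within 0.15 rad of off; basket in the fingers, off the dryer and pump, its underside's centre and cut corner over 90 mm above the bench (18 mm over the grille), tilted over 0.25 rad, still; all five adapters at rest within 100 mm of the middle of the cut corner's foot (all of step 2 and angle between basket's own z axis and vertical above 0.25 rad and linear speed of basket below 0.03 m/s and angular speed of basket below 0.2 rad/s and distance between each of adapter0, adapter1, adapter2, adapter3, adapter4 and basket_corner below 0.1 m and linear speed of each of adapter0, adapter1, adapter2, adapter3, adapter4 below 0.04 m/s and contact force between basket and pump below 0.2 N); the arm keeps its last pose, push and grip.
It fails at once if the gripper or arm touches a clean adapter (contact force between any of adapter0, adapter1, adapter2, adapter3, adapter4 and the fingers above 0.3 N or contact force between any of adapter0, adapter1, adapter2, adapter3, adapter4 and the arm above 0.3 N).
It fails at once if a bystander is moved more than 30 mm (distance of any of pump, dial_gauge, spanner from where it was at the start of the episode above 0.03 m).
It also fails if it takes over 51 s, if anything falls off the work surface, if the arm or the gripper's body presses on something with over 40 N, if the wrist force passes 120 N, or if a joint passes its speed limit or range.

## Working session

There is one attempt and no reset: what is moved stays moved. The work goes in short steps, Python scripts to look and compute and a tool call to move; the robot and the scene stay as the last step left them, time stands still between calls to the robot, and variables do not carry over. Pictures are saved under pics/ and viewed, at most 10 in all, crops included, and the job is handed in when it is done.

Besides the shell and the picture viewer there is one more tool, called after "Request:" as a command line: name --argument value ..., lists and objects as JSON in quotes. servo_tool: Moves the arm, as the interface text tells. Its arguments: {"type":"object","properties":{"motion":{"type":"array"},"newtons":{"type":"number"}},"required":["motion"]}

```bash
mkdir -p pics
cat > h.py <<'E'
import numpy as np, cv2
from cell import manip
def grab(n):
    c=manip.camera(n); np.savez(f'pics/{n}.npz',**{k:np.array(v) for k,v in c.items()}); return c
def load(n): return dict(np.load(f'pics/{n}.npz'))
def pts(c):
    """world point of every pixel from the depth"""
    H,W=c['range_z'].shape; f=H/2/np.tan(np.radians(float(c['vfov']))/2)
    u,v=np.meshgrid(np.arange(W),np.arange(H))
    x=(u-float(c['cx']))/f; y=(v-float(c['cy']))/f; a,b=x.copy(),y.copy()
    for _ in range(10):
        s=1+float(c['k1'])*(a*a+b*b); a,b=x/s,y/s
    z=c['range_z']; P=np.stack([a*z,b*z,z,np.ones_like(z)],-1)
    return (P@np.array(c['cam_to_world']).T)[...,:3]
E
python3 - <<'E'
from h import *
ims=[]
for n in ['scene','side','wrist']:
    c=grab(n); ims.append(c['frame']); print(n,c['vfov'],c['k1'],np.round(np.array(c['cam_to_world']),2).tolist())
    cv2.imwrite(f'pics/{n}0.png',cv2.resize(c['frame'][...,::-1],(768,576)))
print(manip.read_state())
E
```

```text
scene 46.89678863357561 -0.015967900718647215 [[-0.39, 0.72, -0.57, 1256.25], [0.92, 0.32, -0.23, 369.02], [0.02, -0.62, -0.79, 1153.15], [0.0, 0.0, 0.0, 1.0]]
side 44.109487690815904 -0.06855247478438965 [[-0.86, -0.29, 0.42, -114.21], [-0.51, 0.5, -0.7, 1086.48], [-0.01, -0.82, -0.58, 1019.52], [0.0, 0.0, 0.0, 1.0]]
wrist 68.36565008221652 -0.05214014983655676 [[0.38, 0.89, 0.25, 136.65], [0.93, -0.36, -0.1, 538.27], [-0.0, 0.27, -0.96, 383.03], [0.0, 0.0, 0.0, 1.0]]
{'clock': 0.15, 'joints': array([ 1.11640558e+00,  3.00291402e-01,  1.52145021e+00,  1.73130184e-05,
        1.32070278e+00, -6.66182743e-02]), 'qd': array([-0.00147659, -0.00156115, -0.00137715, -0.00031801,  0.00077328,
        0.00061574]), 'effort': array([-1.48641222e-03, -5.31964839e+01, -3.52820134e+01,  7.06982100e-02,
        2.36399006e-02, -2.98543603e-05]), 'eef_pos': array([207.87781144, 508.95760362, 180.64027721]), 'eef_rot': array([-3.14074392e+00, -7.34328454e-05,  2.75381586e+00]), 'wrist_force': array([-0.37983066, -0.36038151, -0.04721906]), 'moment': array([-0.0150146 ,  0.01087226,  0.00599276]), 'finger_force': 0.0, 'finger_gap': 93.69538825795681}
```

View pics/scene0.png

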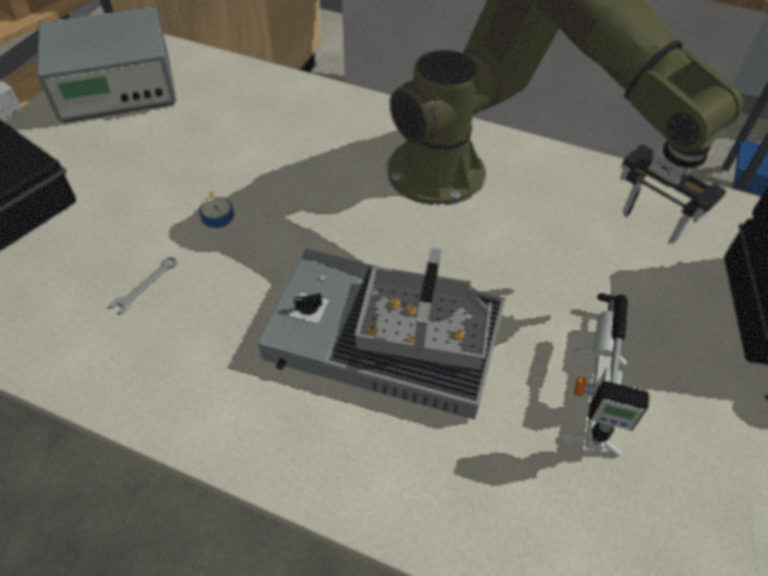

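View pics/side0.png

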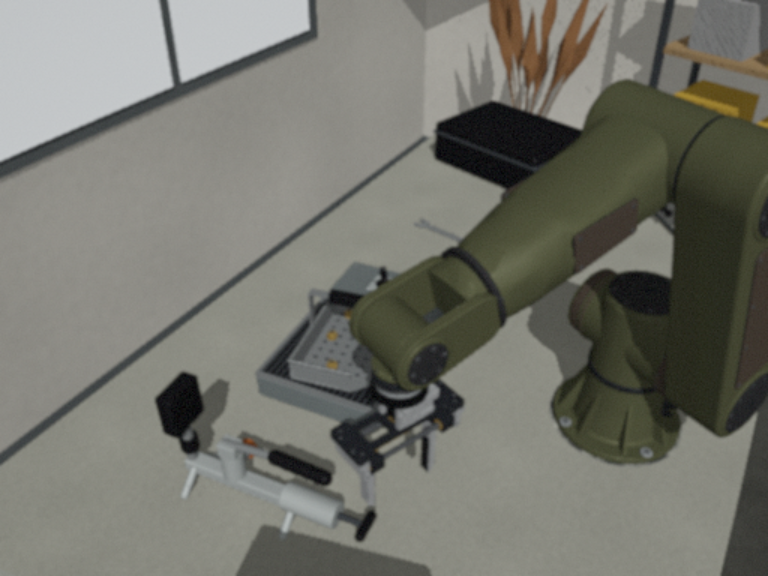

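Scene view: the dryer sits mid-picture with the switch at (310,302) and the basket at (430,315). The black grip is at (431,275), five brass adapters lie in the tray, and the cut corner is at about (490,285). The pump is at (605,370). In the side view the arm hides part of the basket.

Run:
```python
from h import *
c=load('scene'); P=pts(c); z=P[...,2]; hsv=cv2.cvtColor(c['frame'],cv2.COLOR_RGB2HSV)
H,W=z.shape; u,v=np.meshgrid(np.arange(W),np.arange(H))
def reg(x0,x1,y0,y1): return (u>x0)&(u<x1)&(v>y0)&(v<y1)&(c['range_z']>0)
R=reg(165,345,155,285)
def rect(m,n):
    p=P[m]; r=cv2.minAreaRect(p[:,:2].astype(np.float32)); print(n,m.sum(),np.round(r[0],1),np.round(r[1],1),round(r[2],2),'zmed',np.round(np.median(p[:,2]),1),'mean',p.mean(0).round(1),'box',cv2.boxPoints(r).round().tolist())
top=R&(abs(z-72)<8)
k=cv2.morphologyEx(top.astype(np.uint8),cv2.MORPH_OPEN,np.ones((3,3)))>0
rect(k,'dryer top')
rect(reg(225,345,155,250)&(abs(z-117)<6),'rim')
rect(reg(225,345,155,250)&(z>180)&(hsv[...,2]<70),'grip'); rect(reg(225,345,155,250)&(z>160),'handle')
s=reg(180,225,185,215)&(z>92); rect(s,'switch')
m=s&(hsv[...,2]<70); rect(m,'switchblack')
b=reg(235,325,190,235)&(hsv[...,0]>8)&(hsv[...,0]<25)&(hsv[...,1]>110)
n,l,st,ce=cv2.connectedComponentsWithStats(b.astype(np.uint8))
for i in range(1,n):
    if st[i,4]>5: print('ad',ce[i].round(),st[i,4],np.median(P[l==i],0).round())
pm=reg(365,440,190,310)&(z>15); rect(pm,'pump'); print('pump z max',np.percentile(z[pm],99.5), )
cv2.imwrite('pics/crop1.png',cv2.resize(c['frame'][150:290,160:350,::-1],None,fx=4,fy=4,interpolation=cv2.INTER_CUBIC))
```

```text
dryer top 6862 [537.1  86.3] [266.5 440.7] 5.83 zmed 73.8 mean [563.4  70.5  73.5] box [[382.0, 292.0], [427.0, -146.0], [692.0, -119.0], [647.0, 319.0]]
rim 584 [513.9 161.3] [178.6 246.3] 12.08 zmed 119.5 mean [522.4 149.3 118.7] box [[401.0, 263.0], [452.0, 22.0], [627.0, 60.0], [575.0, 300.0]]
grip 203 [534.1 166. ] [127.6  21.6] 12.05 zmed 210.1 mean [520.  163.7 209.8] box [[469.0, 163.0], [474.0, 142.0], [599.0, 169.0], [594.0, 190.0]]
handle 459 [514.2 161.9] [177.9  21.8] 12.03 zmed 204.1 mean [530.5 165.4 202.4] box [[425.0, 154.0], [429.0, 133.0], [603.0, 170.0], [599.0, 191.0]]
switch 134 [574.7 -64.9] [18.1 55.7] 36.08 zmed 107.5 mean [576.1 -63.8 105.4] box [[551.0, -48.0], [584.0, -93.0], [598.0, -82.0], [566.0, -37.0]]
switchblack 110 [575.3 -64.1] [16.1 52.8] 38.67 zmed 107.2 mean [576.2 -62.2 104.9] box [[552.0, -49.0], [585.0, -90.0], [598.0, -80.0], [565.0, -38.0]]
ad [263. 202.] 33 [503.  94.  88.]
ad [274. 207.] 27 [506. 131.  89.]
ad [247. 220.] 24 [582.  79.  89.]
ad [306. 223.] 31 [521. 237.  88.]
ad [273. 226.] 9 [574. 156.  92.]
pump 2688 [452.  514.8] [371.5 107.7] 6.68 zmed 135.4 mean [528.9 518.8 126.4] box [[261.0, 547.0], [274.0, 440.0], [643.0, 483.0], [630.0, 590.0]]
pump z max 226.53569492093916
```

View pics/crop1.png

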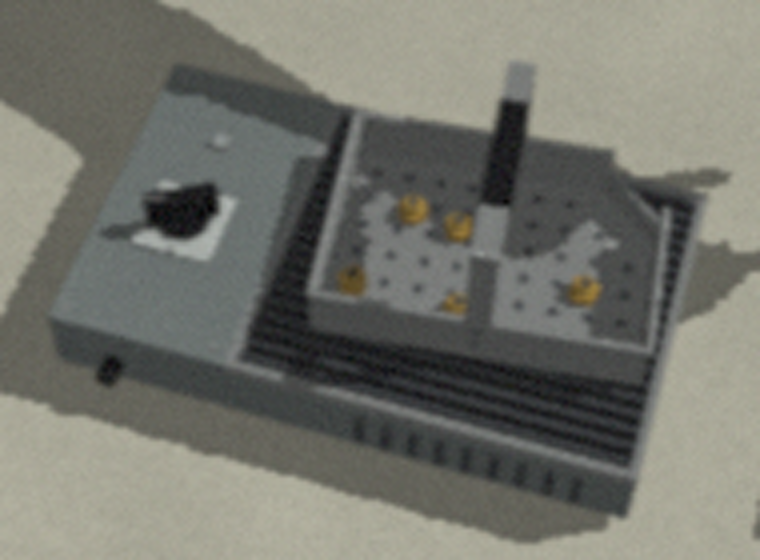

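The crop shows the switch bar pointing at about -54° (on), and the cut corner at the far left of the basket as expected. Now moving: up, then over to the switch.

Request:
servo_tool --motion '[[[0,0,0.3,0,0,0,0],[0,0,0.3,0,0,0,0],[0,0,0.3,0,0,0,0],[0.3,-0.5,0.3,0,0,-0.1,0],[0.3,-0.5,0.3,0,0,-0.1,0],[0.3,-0.5,0.3,0,0,-0.1,0],[0.3,-0.5,0.3,0,0,-0.1,0],[0.3,-0.5,0.3,0,0,-0.1,0],[0.3,-0.5,0.3,0,0,-0.1,0],[0.3,-0.5,0.3,0,0,-0.1,0]]]' --newtons 40

```text
clock: 1.15
eef_pos: [359.7, 255.9, 331.1]
eef_rot: [-3.141, 0.001, 2.435]
wrist_force: [0.3, 0.7, -0.7]
finger_gap: 94.1
finger_force: 0.0
```

Request:
servo_tool --motion '[[[0.43,-0.648,0,0,0,-0.077,0],[0.43,-0.648,0,0,0,-0.077,0],[0.43,-0.648,0,0,0,-0.077,0],[0.43,-0.648,0,0,0,-0.077,0],[0.43,-0.648,0,0,0,-0.077,0],[0.43,-0.648,0,0,0,-0.077,0],[0.43,-0.648,0,0,0,-0.077,0],[0.43,-0.648,0,0,0,-0.077,0],[0.43,-0.648,-0.2,0,0,-0.077,0],[0.43,-0.648,-0.2,0,0,-0.077,0]]]'

```text
clock: 2.15
eef_pos: [573.8, -65.2, 229.7]
eef_rot: [3.14, 0.001, 2.197]
wrist_force: [1.1, -0.5, -1.1]
finger_gap: 93.6
finger_force: 0.0
```

Run:
```python
from h import *
c=grab('wrist'); P=pts(c); z=P[...,2]
s=manip.read_state(); print(s['eef_pos'].round(1),s['eef_rot'].round(3))
m=(z>98)&(z<116)&(np.hypot(P[...,0]-574,P[...,1]+65)<45)
p=P[m]; r=cv2.minAreaRect(p[:,:2].astype(np.float32)); print(m.sum(),r,np.median(p[:,2]),cv2.boxPoints(r).round().tolist())
cv2.imwrite('pics/w1.png',c['frame'][...,::-1])
```

```text
[570.3 -64.1 220.1] [-3.133 -0.009  2.197]
549 ((573.498291015625, -66.55136108398438), (13.372888565063477, 54.58308792114258), 35.53225326538086) 106.49094621562733 [[552.0, -48.0], [584.0, -93.0], [595.0, -85.0], [563.0, -40.0]]
```

View pics/w1.png

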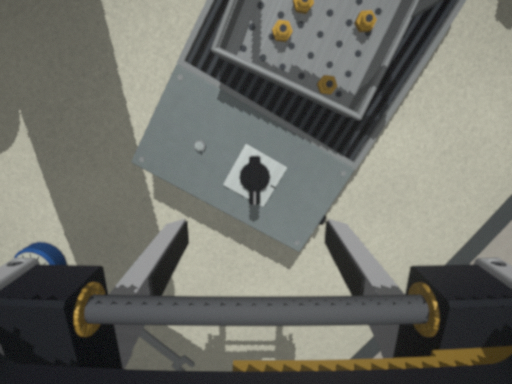

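The wrist picture shows the switch at (255,178), with its bar vertical in the image and centred between the open fingers. I measure the axis at (573.5, -66.5). Next I descend, grip and turn it.

Request:
servo_tool --motion '[[[0,-0.003,-0.1,0,0,0,0],[0,-0.003,-0.2,0,0,0,0],[0,-0.003,-0.26,0,0,0,0],[0,-0.003,-0.29,0,0,0,0],[0,-0.003,-0.29,0,0,0,0],[0,-0.003,-0.29,0,0,0,1],[0,-0.003,-0.29,0,0,0,1],[0,-0.003,-0.29,0,0,0,1],[0,-0.003,-0.29,0,0,0,1],[0,-0.003,-0.29,0,0,0,1]]]'

```text
clock: 3.2
eef_pos: [573.1, -66.4, 86.5]
eef_rot: [3.141, 0.0, 2.198]
wrist_force: [0.7, 0.3, -0.1]
finger_gap: 57.4
finger_force: 0.0
```

Request:
servo_tool --motion '[[[0,0,0,0,0,0,1],[0,0,0,0,0,0,1],[0,0,0,0,0,0,1],[0,0,0,0,0,0,1],[0,0,0,0,0,0,1],[0,0,0,0,0,0,1],[0,0,0,0,0,0,1],[0,0,0,0,0,0,1]]]'

```text
clock: 4.0
eef_pos: [573.0, -66.3, 86.1]
eef_rot: [3.142, 0.0, 2.198]
wrist_force: [-0.1, -0.0, 0.0]
finger_gap: 0.7
finger_force: 0.0
```

Run:
```python
from h import *
ims=[]
for n in ['scene','wrist']:
    c=grab(n); P=pts(c)
    f=c['frame'][...,::-1]
    ims.append(cv2.resize(f[130:280,150:350] if n=='scene' else f,(400,300)))
cv2.imwrite('pics/m1.png',np.hstack(ims))
s=manip.read_state(); print(s['eef_pos'],s['finger_gap'],s['finger_force'])
```

```text
[572.98816251 -66.33541116  86.03693452] 0.2507641182344289 0.0
```

View pics/m1.png

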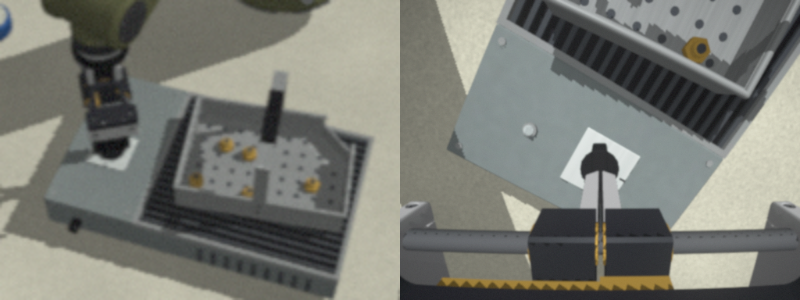

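The left panel shows the gripper closed behind or above the switch. In the right panel the fingertips are at about (600,172), short of the boss at (600,160). I'll check the real fingertip position from the depth.

Run:
```python
from h import *
for n in ['wrist','scene']:
    c=load(n); P=pts(c); z=P[...,2]
    T=np.linalg.inv(c['cam_to_world']); H=384; f=H/2/np.tan(np.radians(float(c['vfov']))/2)
    for q in [(573,-66.3,86,1),(573.5,-66.5,108,1)]:
        a=T@np.array(q); x,y=a[0]/a[2],a[1]/a[2]; s=1+float(c['k1'])*(x*x+y*y); print(n,q,(c['cx']+f*x*s).round(1),(c['cy']+f*y*s).round(1),a[2].round(1))
    if n=='wrist':
        for v in range(170,300,8): print(v,[P[v,u].round(0).tolist() for u in (251,256,261)])
    m=(z>80)&(z<135)&(np.hypot(P[...,0]-573,P[...,1]+66)<50)
    p=P[m]
    for a in range(80,135,6):
        q=p[(p[:,2]>=a)&(p[:,2]<a+6)]
        if len(q): print(a,len(q),q.min(0).round(),q.max(0).round(),q.mean(0).round())
```

```text
wrist (573, -66.3, 86, 1) 255.2 217.7 215.8
wrist (573.5, -66.5, 108, 1) 255.6 229.8 194.8
170 [[550.0, -40.0, 74.0], [553.0, -38.0, 71.0], [557.0, -36.0, 71.0]]
178 [[554.0, -45.0, 74.0], [557.0, -43.0, 73.0], [560.0, -41.0, 73.0]]
186 [[555.0, -46.0, 93.0], [558.0, -44.0, 92.0], [561.0, -43.0, 90.0]]
194 [[556.0, -48.0, 107.0], [559.0, -46.0, 106.0], [562.0, -44.0, 107.0]]
202 [[559.0, -52.0, 107.0], [562.0, -50.0, 107.0], [565.0, -49.0, 106.0]]
210 [[563.0, -57.0, 107.0], [565.0, -55.0, 108.0], [568.0, -53.0, 107.0]]
218 [[566.0, -62.0, 107.0], [569.0, -60.0, 107.0], [572.0, -58.0, 106.0]]
226 [[566.0, -61.0, 122.0], [569.0, -60.0, 121.0], [571.0, -57.0, 123.0]]
234 [[566.0, -61.0, 135.0], [569.0, -60.0, 132.0], [571.0, -58.0, 134.0]]
242 [[566.0, -61.0, 146.0], [570.0, -60.0, 142.0], [571.0, -58.0, 145.0]]
250 [[566.0, -60.0, 156.0], [570.0, -61.0, 152.0], [571.0, -58.0, 154.0]]
258 [[567.0, -61.0, 163.0], [570.0, -61.0, 160.0], [528.0, -3.0, 289.0]]
266 [[567.0, -61.0, 170.0], [570.0, -61.0, 168.0], [570.0, -57.0, 172.0]]
274 [[567.0, -60.0, 178.0], [570.0, -61.0, 175.0], [570.0
[... 615 characters left out ...]
-52. 122.] [569. -59. 119.]
122 151 [559. -67. 122.] [579. -52. 128.] [569. -59. 125.]
128 155 [559. -67. 128.] [579. -52. 134.] [569. -59. 131.]
134 39 [559. -66. 134.] [579. -52. 135.] [569. -59. 135.]
scene (573, -66.3, 86, 1) 204.8 202.6 1331.4
scene (573.5, -66.5, 108, 1) 204.1 198.3 1313.9
80 46 [ 552. -111.   80.] [608. -37.  86.] [583. -59.  82.]
86 26 [560. -85.  86.] [594. -39.  91.] [580. -62.  89.]
92 23 [563. -82.  92.] [593. -43.  98.] [580. -64.  94.]
98 21 [562. -83.  98.] [596. -38. 104.] [579. -62. 101.]
104 29 [562. -83. 104.] [593. -38. 109.] [576. -59. 107.]
110 10 [566. -83. 110.] [594. -44. 113.] [582. -65. 112.]
122 1 [586. -59. 124.] [586. -59. 124.] [586. -59. 124.]
```

Run:
```python
from h import *
c=load('scene'); P=pts(c)
for v in range(168,212,3): print(v,[P[v,u].round(0).tolist()+c['frame'][v,u].tolist() for u in (200,204,208)])
w=load('wrist')['frame'][150:310,180:340,::-1]; s=c['frame'][150:215,170:250,::-1]
cv2.imwrite('pics/m2.png',np.hstack([cv2.resize(w,(400,400),interpolation=2),cv2.resize(s,(400,400),interpolation=2)]))
```

```text
168 [[583.0, -62.0, 256.0, 30, 27, 23], [575.0, -54.0, 251.0, 35, 29, 31], [577.0, -41.0, 259.0, 96, 97, 97]]
171 [[591.0, -58.0, 253.0, 49, 49, 48], [585.0, -49.0, 251.0, 38, 43, 44], [581.0, -39.0, 252.0, 47, 48, 52]]
174 [[594.0, -57.0, 245.0, 32, 29, 33], [588.0, -48.0, 243.0, 29, 31, 34], [585.0, -38.0, 244.0, 47, 43, 26]]
177 [[595.0, -58.0, 233.0, 46, 42, 41], [589.0, -49.0, 231.0, 39, 35, 37], [585.0, -39.0, 232.0, 39, 38, 38]]
180 [[597.0, -58.0, 222.0, 58, 53, 39], [590.0, -49.0, 219.0, 21, 24, 31], [585.0, -40.0, 218.0, 45, 48, 48]]
183 [[627.0, -40.0, 252.0, 74, 71, 66], [623.0, -30.0, 252.0, 62, 62, 62], [618.0, -20.0, 252.0, 48, 49, 51]]
186 [[635.0, -36.0, 250.0, 46, 49, 53], [631.0, -26.0, 251.0, 54, 55, 57], [629.0, -15.0, 255.0, 48, 47, 51]]
189 [[645.0, -30.0, 252.0, 41, 44, 46], [641.0, -20.0, 253.0, 48, 46, 49], [635.0, -12.0, 250.0, 47, 47, 53]]
192 [[656.0, -24.0, 255.0, 47, 47, 48], [645.0, -19.0, 245.0, 29, 35, 38], [642.0, -9.0, 247.0, 39, 42, 43]]
195 [[653.0, -27.0, 238.0, 90, 91, 90], [648.0, -18.0, 237.0, 99, 101, 98], [636.0, -13.0, 225.0, 101, 102, 99]]
198 [[650.0, -30.0, 219.0, 100, 103, 102], [643.0, -23.0, 215.0, 93, 97, 95], [637.0, -14.0, 212.0, 94, 95, 93]]
201 [[585.0, -75.0, 104.0, 32, 32, 31], [578.0, -65.0, 100.0, 17, 20, 22], [575.0, -53.0, 104.0, 23, 24, 29]]
204 [[587.0, -74.0, 92.0, 9, 14, 17], [577.0, -67.0, 84.0, 30, 29, 32], [574.0, -55.0, 87.0, 15, 10, 6]]
207 [[591.0, -73.0, 82.0, 64, 65, 65], [588.0, -62.0, 85.0, 27, 32, 28], [580.0, -52.0, 81.0, 29, 29, 28]]
210 [[597.0, -71.0, 75.0, 172, 179, 174], [595.0, -58.0, 80.0, 149, 154, 151], [586.0, -50.0, 74.0, 171, 178, 173]]
```

View pics/m2.png

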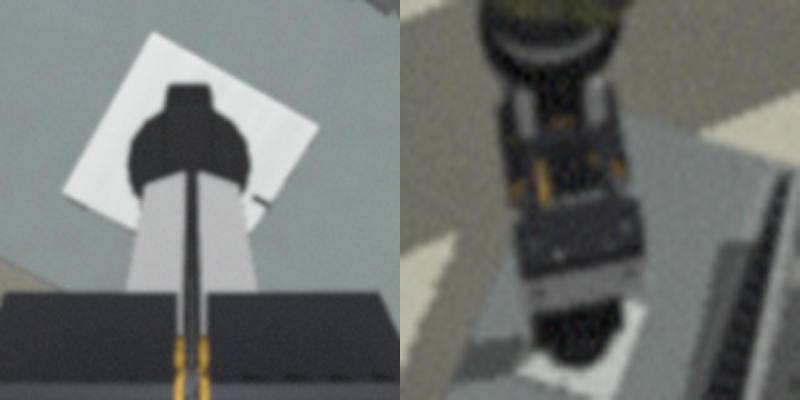

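Run:
```python
from h import *
c=load('side'); P=pts(c)
for (a,b) in ((236,256),(276,296)):
    p=P[295:350,a:b].reshape(-1,3); p=p[np.hypot(p[:,0]-208,p[:,1]-509)<80]; p=p[p[:,2]>60]
    print(len(p),np.percentile(p[:,2],[0,2,5,10]).round(1),p[p[:,2]<np.percentile(p[:,2],5)].mean(0).round(1))
c=grab('side'); P=pts(c); p=P.reshape(-1,3); p=p[(np.hypot(p[:,0]-573,p[:,1]+66)<40)]
h,e=np.histogram(p[:,2],np.arange(60,240,8)); print(h,e)
```

```text
430 [210.3 214.4 221.1 228. ] [223.4 560.3 215.4]
171 [204.2 206.9 209.8 213. ] [189.  465.2 207.1]
[  1 100 102  13  13  13  15  12  17  18  13  16  15  16  18  16  13   7
   0  29  45  62] [ 60  68  76  84  92 100 108 116 124 132 140 148 156 164 172 180 188 196
 204 212 220 228 236]
```

The depth shows the fingertips about 24 mm above the reported TCP, both at the start and now, so the fingers closed above the bar. I'll open, go 24 mm deeper and close again.

Request:
servo_tool --motion '[[[0,0,0,0,0,0,0.4],[0,0,0,0,0,0,0.4],[0,0,0,0,0,0,0.4],[0,0,0,0,0,0,0.4],[0,0,0,0,0,0,0.4],[0,0,0,0,0,0,0.4],[0,0,0,0,0,0,0.4],[0,0,-0.02,0,0,0,0.4],[0,0,-0.04,0,0,0,0.4],[0,0,-0.046,0,0,0,0.4]]]'

```text
clock: 5.15
eef_pos: [572.2, -66.2, 61.2]
eef_rot: [-3.14, -0.002, 2.198]
wrist_force: [0.4, -0.6, 0.5]
finger_gap: 56.3
finger_force: 0.0
```

Request:
servo_tool --motion '[[[0,0,0,0,0,0,0.4],[0,0,0,0,0,0,1],[0,0,0,0,0,0,1],[0,0,0,0,0,0,1],[0,0,0,0,0,0,1],[0,0,0,0,0,0,1],[0,0,0,0,0,0,1],[0,0,0,0,0,0,1],[0,0,0,0,0,0,1],[0,0,0,0,0,0,1]]]'

```text
clock: 6.15
eef_pos: [572.4, -66.8, 63.1]
eef_rot: [-3.14, -0.0, 2.198]
wrist_force: [-4.2, -2.3, 3.8]
finger_gap: 13.8
finger_force: 40.0
```

Request:
servo_tool --motion '[[[0,0,0,0,0,0.045,1],[0,0,0,0,0,0.09,1],[0,0,0,0,0,0.135,1],[0,0,0,0,0,0.18,1],[0,0,0,0,0,0.225,1],[0,0,0,0,0,0.27,1],[0,0,0,0,0,0.31,1],[0,0,0,0,0,0.335,1],[0,0,0,0,0,0.335,1],[0,0,0,0,0,0.335,1]]]'

```text
clock: 7.15
eef_pos: [572.2, -67.1, 63.1]
eef_rot: [-3.141, -0.002, -3.033]
wrist_force: [-7.2, -5.5, 4.7]
finger_gap: 13.3
finger_force: 40.0
```

Request:
servo_tool --motion '[[[0,0,0,0,0,0,0.4],[0,0,0,0,0,0,0.4],[0,0,0,0,0,0,0.4],[0,0,0,0,0,0,0.4],[0,0,0,0,0,0,0.4],[0,0,0,0,0,0,0.4],[0,0,0.1,0,0,0,0.4],[0,0,0.2,0,0,0,0.2],[0,0,0.3,0,0,0,0],[0,0,0.4,0,0,0,0]]]'

```text
clock: 8.15
eef_pos: [572.6, -66.2, 265.3]
eef_rot: [-3.142, 0.0, -3.033]
wrist_force: [-0.1, 0.6, -0.2]
finger_gap: 76.8
finger_force: 0.0
```

Run:
```python
from h import *
c=grab('wrist'); P=pts(c); z=P[...,2]
s=manip.read_state(); print(s['eef_pos'].round(1),s['eef_rot'].round(3))
m=(z>100)&(z<114)&(np.hypot(P[...,0]-574,P[...,1]+65)<45)
p=P[m]; r=cv2.minAreaRect(p[:,:2].astype(np.float32)); print(m.sum(),r,cv2.boxPoints(r).round().tolist())
```

```text
[574.6 -66.5 274.2] [-3.138  0.011 -3.033]
456 ((572.6192016601562, -67.20397186279297), (54.880340576171875, 13.309136390686035), 5.964534759521484) [[545.0, -63.0], [546.0, -77.0], [601.0, -71.0], [599.0, -58.0]]
```

The switch reads off: its bar is at 5.96°, along the dryer's x axis. Now to the basket grip.

Request:
servo_tool --motion '[[[-0.117,0.456,0,0,0,0.0325,0],[-0.117,0.456,0,0,0,0.0325,0],[-0.117,0.456,0,0,0,0.0325,0],[-0.117,0.456,0,0,0,0.0325,0],[-0.117,0.456,0,0,0,0.0325,0],[-0.117,0.456,0,0,0,0.0325,0],[-0.117,0.456,0,0,0,0.0325,0],[-0.117,0.456,0,0,0,0.0325,0]]]'

```text
clock: 9.0
eef_pos: [514.7, 160.8, 262.9]
eef_rot: [-3.141, -0.0, -2.932]
wrist_force: [0.7, 0.9, -0.2]
finger_gap: 93.9
finger_force: 0.0
```

Run:
```python
from h import *
c=grab('wrist'); P=pts(c); z=P[...,2]
s=manip.read_state(); print(s['eef_pos'].round(1),s['eef_rot'].round(3))
m=(z>195)&(z<222)&(np.hypot(P[...,0]-514,P[...,1]-161)<110); m[300:]=0
p=P[m]; r=cv2.minAreaRect(p[:,:2].astype(np.float32)); print(m.sum(),r,np.median(p[:,2]),cv2.boxPoints(r).round().tolist())
cv2.imwrite('pics/w2.png',c['frame'][...,::-1])
```

```text
[514.8 160.7 262.9] [-3.141 -0.    -2.932]
3740 ((514.1735229492188, 159.27040100097656), (175.73196411132812, 21.775110244750977), 12.560308456420898) 206.25625147722528 [[426.0, 151.0], [431.0, 130.0], [602.0, 168.0], [598.0, 189.0]]
```

View pics/w2.png

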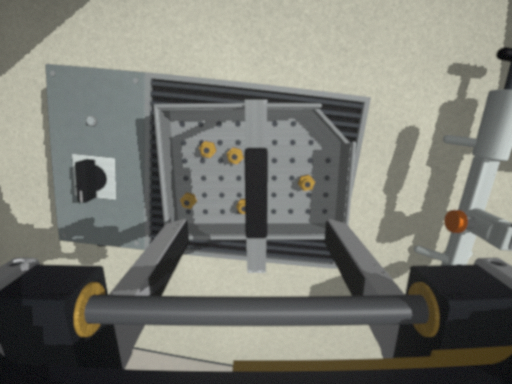

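The wrist view shows the handle running between the open fingers, black grip at (257,192), switch off on the left, cut corner at the upper right (340,122). Aligned, so I descend and grip.

Request:
servo_tool --motion '[[[0,0,-0.08,0,0,0,0],[0,0,-0.15,0,0,0,0],[0,0,-0.2,0,0,0,0],[0,0,-0.218,0,0,0,0],[0,0,-0.218,0,0,0,0],[0,0,-0.218,0,0,0,1],[0,0,-0.218,0,0,0,1],[0,0,-0.218,0,0,0,1],[0,0,-0.218,0,0,0,1],[0,0,-0.218,0,0,0,1]]]' --newtons 60

```text
clock: 10.05
eef_pos: [514.6, 161.7, 154.3]
eef_rot: [3.142, 0.0, -2.931]
wrist_force: [-0.3, -0.1, -0.3]
finger_gap: 57.1
finger_force: 0.0
```

Request:
servo_tool --motion '[[[0,0,0,0,0,0,1],[0,0,0,0,0,0,1],[0,0,0,0,0,0,1],[0,0,0,0,0,0,1],[0,0,0,0,0,0,1],[0,0,0,0,0,0,1],[0,0,0,0,0,0,1]]]'

```text
clock: 10.75
eef_pos: [514.5, 161.6, 154.0]
eef_rot: [-3.141, 0.0, -2.931]
wrist_force: [-0.2, -0.5, 0.2]
finger_gap: 21.2
finger_force: 60.0
```

Request:
servo_tool --motion '[[[0,0,0.01,0,0,0,1],[0,0,0.03,0,0,0,1],[0,0,0.06,0,0,0,1],[0,0,0.1,0,0,0,1],[0,0,0.15,0,0,0,1],[0,0,0.2,0,0,0,1],[0,0,0.25,0,0,0,1],[0,0,0.29,0,0,0,1],[0,0,0.31,0,0,0,1],[0,0,0.32,0,0,0,1]]]'

```text
clock: 11.75
eef_pos: [514.5, 161.7, 314.8]
eef_rot: [3.142, 0.001, -2.931]
wrist_force: [0.1, -0.5, -5.3]
finger_gap: 21.6
finger_force: 60.0
```

Request:
servo_tool --motion '[[[0,0,0,0,0,0,1],[0,0,0,0,0,0,1],[0,0,0,0,0,0,1],[0,0,0,0,0,0,1]]]'

```text
clock: 12.15
eef_pos: [514.4, 161.6, 313.4]
eef_rot: [-3.142, -0.001, -2.931]
wrist_force: [1.0, 0.6, -4.7]
finger_gap: 21.6
finger_force: 60.0
```

Request:
servo_tool --motion '[[[0,0,0,-0.007,-0.011,0,1],[0,0,0,-0.015,-0.023,0,1],[0,0,0,-0.023,-0.035,0,1],[0,0,0,-0.03,-0.047,0,1],[0,0,0,-0.038,-0.058,0,1],[0,0,0,-0.045,-0.07,0,1],[0,0,0,-0.053,-0.082,0,1],[0,0,0,-0.06,-0.093,0,1],[0,0,0,-0.068,-0.105,0,1],[0,0,0,-0.076,-0.117,0,1]]]'

```text
clock: 13.15
eef_pos: [514.2, 161.7, 313.7]
eef_rot: [-2.82, 0.305, -2.881]
wrist_force: [0.0, -0.7, -5.3]
finger_gap: 21.5
finger_force: 60.0
```

Request:
servo_tool --motion '[[[0,0,0,-0.006,-0.01,0,1],[0,0,0,-0.012,-0.019,0,1],[0,0,0,-0.018,-0.028,0,1],[0,0,0,-0.024,-0.037,0,1],[0,0,0,-0.03,-0.046,0,1],[0,0,0,-0.03,-0.046,0,1],[0,0,0,-0.03,-0.046,0,1],[0,0,0,-0.03,-0.046,0,1],[0,0,0,-0.03,-0.046,0,1],[0,0,0,-0.03,-0.046,0,1]]]'

```text
clock: 14.15
eef_pos: [514.6, 161.5, 314.1]
eef_rot: [-2.681, 0.417, -2.832]
wrist_force: [-0.1, 0.2, -4.5]
finger_gap: 21.1
finger_force: 60.0
```

```bash
cat > chk.py <<'E'
import sys
from h import *
from scipy.spatial.transform import Rotation as Ro
s=manip.read_state(); print(s['eef_pos'].round(1),s['eef_rot'].round(3),s['joints'].round(2),s['wrist_force'].round(1))
R=Ro.from_euler('xyz',s['eef_rot']).as_matrix()
g=s['eef_pos']-43*R[:,2]                       # grip centre
B=R@Ro.from_euler('x',180,degrees=True).as_matrix()@Ro.from_euler('z',180,degrees=True).as_matrix()
print('tilt',np.degrees(np.arccos(B[2,2])).round(1)); k=g+B@np.array([-60,95,-121.]); print('grip',g.round(),'corner',k.round(),'base',(g-125*B[:,2]).round())
ims=[]
for n in ('wrist','scene'):
    c=grab(n); P=pts(c); hsv=cv2.cvtColor(c['frame'],cv2.COLOR_RGB2HSV)
    q=(P-g)@B+[0,0,125]
    m=(hsv[...,0]>8)&(hsv[...,0]<25)&(hsv[...,1]>110)&(abs(q[...,0])<90)&(abs(q[...,1])<125)&(q[...,2]<40)&(q[...,2]>-20)
    N,l,st,ce=cv2.connectedComponentsWithStats(m.astype(np.uint8))
    for i in range(1,N):
        if st[i,4]>4: print(n,ce[i].round(),st[i,4],np.median(q[l==i],0).round(),'to corner',np.linalg.norm(np.median(q[l==i],0)-[-60,95,4]).round())
    f=c['frame'][...,::-1]; ims.append(cv2.resize(f if n=='wrist' else f[40:265,150:450],(400,300),interpolation=2))
cv2.imwrite(sys.argv[1],np.hstack(ims))
E
python3 chk.py pics/t1.png
```

```text
[514.6 161.5 314.1] [-2.681  0.417 -2.832] [ 0.52  0.02  1.66 -0.57  1.21 -1.13] [-0.1  0.2 -4.5]
tilt 35.0
grip [494. 175. 349.] corner [490. 207. 187.] base [554. 136. 247.]
wrist [301. 118.] 157 [-74.  42.  12.] to corner 55.0
wrist [280. 118.] 108 [-74.  20.  18.] to corner 77.0
wrist [325. 122.] 146 [-71.  64.  12.] to corner 33.0
wrist [340. 117.] 28 [-75.  79.  11.] to corner 23.0
wrist [311. 117.] 5 [-75.  50.  19.] to corner 50.0
wrist [331. 124.] 11 [-68.  68.  19.] to corner 32.0
wrist [338. 126.] 5 [-67.  75.  19.] to corner 26.0
wrist [341. 139.] 118 [-55.  81.  11.] to corner 17.0
wrist [355. 135.] 26 [-59.  95.  11.] to corner 7.0
wrist [350. 139.] 8 [-55.  88.  18.] to corner 17.0
wrist [353. 145.] 10 [-49.  91.  18.] to corner 19.0
wrist [361. 158.] 251 [-37.  99.  12.] to corner 25.0
scene [282. 174.] 12 [-64.  20.  14.] to corner 76.0
scene [302. 188.] 128 [-48.  83.  15.] to corner 20.0
```

View pics/t1.png

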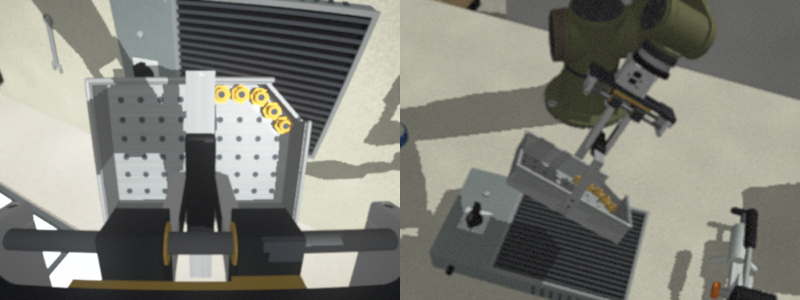

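The picture shows all five adapters lined up along the wall and in the cut corner (wrist panel, (220,95) to (283,126)). The farthest is about 77 mm from the corner point, and the basket is held clear at 35° tilt. I let it settle, then hand in.

Request:
servo_tool --motion '[[[0,0,0,0,0,0,1],[0,0,0,0,0,0,1],[0,0,0,0,0,0,1],[0,0,0,0,0,0,1],[0,0,0,0,0,0,1],[0,0,0,0,0,0,1],[0,0,0,0,0,0,1],[0,0,0,0,0,0,1]]]'

```text
clock: 15.05
eef_pos: [514.5, 161.6, 314.0]
eef_rot: [-2.681, 0.417, -2.832]
wrist_force: [0.6, -0.2, -4.7]
finger_gap: 21.6
finger_force: 60.0
```

```bash
python3 chk.py pics/t2.png | grep -v scene; python3 -c "
from cell import manip
print(manip.sign_off())"
```

```text
[514.5 161.6 314. ] [-2.681  0.417 -2.832] [ 0.52  0.02  1.66 -0.58  1.21 -1.13] [ 0.6 -0.2 -4.7]
tilt 35.0
grip [494. 175. 349.] corner [490. 207. 187.] base [554. 136. 247.]
wrist [302. 118.] 165 [-74.  42.  12.] to corner 55.0
wrist [280. 118.] 117 [-74.  21.  17.] to corner 77.0
wrist [325. 122.] 141 [-71.  64.  12.] to corner 34.0
wrist [340. 117.] 26 [-75.  79.  10.] to corner 23.0
wrist [331. 121.] 7 [-71.  68.  19.] to corner 33.0
wrist [335. 127.] 13 [-65.  73.  19.] to corner 27.0
wrist [341. 139.] 127 [-55.  81.  12.] to corner 17.0
wrist [355. 135.] 27 [-59.  95.  11.] to corner 7.0
wrist [352. 142.] 19 [-53.  90.  19.] to corner 17.0
wrist [361. 158.] 241 [-37. 100.  12.] to corner 25.0
the job is handed in; nothing more can be done
None
```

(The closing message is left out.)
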